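# Open the parcel drop safe by its pop-out T-handle

### The arm

A 6-joint arm with a two-finger parallel gripper is mounted at the origin on the work surface. World frame = base frame: x ahead of the robot, y to its left, z up, the work surface at z = 0. Lengths are in mm, angles in rad, forces in N, time in s.
With the tool pointing down it reaches from about 250 to 775 mm from the base axis. Payload 4 kg.
Tool frame: the origin (TCP) lies midway between the tips of the shut fingers; the grasp point (between the pads) lies 19 mm behind it; z points along the fingers, y is the direction in which the jaws open and shut (so a half turn about z gives the same grasp; the last joint's range is limited). The gripper opens to 85 mm and grips with 20 to 120 N. Pads are 22 mm wide; open, the fingers measure 114 mm over their backs; the gripper's body (76 mm by 85 mm) begins 54 mm behind the grasp point. The pads swing forward as they close: fully open they stand 13 mm farther back than shut.
Start: joints at [1.211, 0.087, 1.371, -0, 1.684, -0.103], TCP at [139.701, 531.979, 231.341] pointing down, gripper open.
Joint ranges: [-3.1, 3.1], [-0.76, 2.03], [0.27, 2.55], [-1.08, 4.22], [0.17, 2.65], [-2.57, 2.57]. Speed limits (rad/s): [2.79, 2.79, 3.14, 3.14, 3.14, 3.14].

### API

Orientations are given as a unit quaternion [w, x, y, z].
In Python, from bench import * gives the robot as it stands.
- The arm moves only by the tool step_arm, never from a script. Its argument "targets" is a list of rows, each a list of 7 numbers: the turn, a rotation vector about the tool's x, y, z in rad, then the shift along the tool's x, y, z in mm, then the closure in counts, from 0 (fully open) to 255 (shut). In form: [[wx, wy, wz, x, y, z, fingers], ...]. A call has 1 to 8 rows; each row is the pose to reach, as a shift and turn from the pose commanded when the call began, along the tool's axes at that moment; what a row does not reach only later rows make up. A row lasts 1/10 s, in which the tool goes at most 50 mm and 8.59 degrees, less where a joint would pass 70% of its speed; a pose out of reach is approached as far as the arm can. A call with a gripper value outside its range is refused whole. The fingers move at their own pace and stop on an object; the grip force is fixed at half the most. Time passes only in rows, so rows that repeat a pose let the fingers close. It gives the time, the measured TCP pose, the force and the opening at its end, in the units of the state.
- observe(): the state, without advancing time (a new reading comes with each control period).
- get_image(name): name is "scene" or "top"; returns a dict with "color" (400x640x3 uint8, red, green, blue), "z_map" (400x640 float32, mm along the optical axis (not along the pixel's ray), 0 where there is no reading), "fx", "fy", "cx", "cy" (pixels), "D" ([k1, k2, p1, p2, k3] as OpenCV has them; the pictures are not rectified), "R" (3x3) and "t" (3): a world point X has camera coordinates R X + t. Camera axes: x right, y down, z forward; pixel columns grow to the right and rows downward; lengths in mm; the calibration is good to about 2 mm. A picture is of the moment at which its call begins.
- hand_in(): hands the job in, once; it reports no verdict.
The state is a dict: "time_s": time; "joint_positions": joint angles; "qvel": joint speeds; "tau": joint torques, N m; "tcp_pos": TCP position; "tool_rot": TCP orientation; "wrist_force": force on the tool from outside, world axes, zero at the start; "ft_torque": the same for the moment, N m; "gripper_width": finger opening in mm.
Only numpy, scipy, OpenCV 4.12 (cv2) and the standard library are available. Lean on these libraries where they do the work, as an engineer would, in place of code of your own. Each camera call takes 0.05 s, during which the arm holds its last target.

### The job

Open the grey parcel drop safe. Press the round black release button on its sliding hatch by feel, with a light touch (under 1.5 kg of force), until the T-handle springs out; turn the handle a quarter turn clockwise up to its stop to unlatch; then draw the hatch smoothly along until you feel it press home on the rubber buffer (hold it there a moment with about 1 kg of force, never over 1.5), let go, and leave the handle out and turned and the other things where they are.

Things in the scene. Friction and masses are not known exactly. Their poses are not given: they have to be found in the camera images.
- safe: grey steel box 300 (x) x 500 (y) x 158 mm, fixed to the table; origin centre of its underside. The hatch slides open along its +y. Guide rails (top 158 mm, 36 mm wide) run along y at x = +-132 mm; the hatch lies between them at the -y end, upper face 154 mm above the table. At the +y end is a fixed deck (top 142 mm), over which the hatch slides
- handle_grip (a point): centre of the T-bar, on its upright turning axis: aluminium bar 90 long, 18 wide, 18 mm tall; y along the bar, x across, z up, turning with it. In its pocket it lies along the safe's y, top 2 mm above the hatch (no grasp possible), centre 7 mm below the hatch face. Sprung out: underside 14, centre 23 mm above the hatch face; to be gripped across its width from above
- handle_pop (a joint): how far the handle has sprung out, m: 0 in its pocket, 0.030 fully out. Held in by a catch until the button is pressed; springs out in about 0.1 s and stays out when the button is let go. Spring: about 7 N downward on the bar starts to push it back in
- handle_turn (a joint): turn of the handle, rad: 0 as in the pocket, grows clockwise seen from above, stop at 1.60. In the pocket it cannot turn. The hatch is free only above about 1.45 rad. Turning resists with about 0.12 N m (stays where it is left)
- release: button's fixed 36 mm collar in the hatch; origin on the button's axis, level with the hatch's upper face, 83 mm from the handle's axis towards the safe's +y. In it a black upright plunger 24 mm across; its top stands 10 to 24 mm above the hatch (varies, not told by this pose). Pressed down it yields 8 mm to a hard end: 3 N to start, plus 0.6 N per mm; the catch lets go at 3 to 5 mm
- hatch (a joint): opening of the hatch, m: 0 shut, slides along the safe's +y; fully open when its edge meets the rubber buffer, at 0.110 to 0.126 (differs from start to start). About 3 N to slide when unlatched. Slides with handle and button on it. The steel hatch plate is 222 x 220 mm.
- buffer (a joint): compression of the black rubber buffer bar (200 mm long along x, 14 x 14 mm) on the deck, against which the hatch's +y edge comes when fully open, m: 0 untouched; it gives way 1 mm for each 2.5 N and springs back when let go
- carton_top: small brown carton 90 x 70 x 50 mm on the safe's fixed deck, to the +y side of the hatch; origin centre of its underside
- tape_roll: roll of clear tape lying flat on the safe's fixed deck next to that carton, 84 mm across, 24 mm high; origin centre of its underside
- carton_a: brown carton 160 x 110 x 90 mm on the table to the right (-y side); origin centre of its underside
- carton_b: brown carton 120 x 90 x 60 mm on the table to the right; origin centre of its underside
- scanner: hand-held barcode reader lying on the table to the left (+y side), 160 mm long, 47 mm high; origin on its underside in the handle
- pen_pot: dark steel cup 72 mm across, 90 mm high, on the left; origin centre of its underside
- label_roll: white paper roll 90 mm across, 50 mm high, standing on its end on the left; origin centre of its underside

How it is judged (in metres and radians):
On the way, in this order (a step that is already met when the one before it is completed fails the run):
1. the T-handle has sprung out of its pocket (value of joint handle_pop above 0.025 m), for 0.2 s.
2. the handle, still out, is turned clockwise to unlatch (over 1.45 rad), the hatch still shut (value of joint handle_turn above 1.45 rad and value of joint handle_pop above 0.025 m and value of joint hatch below 0.03 m), for 0.1 s.
3. the hatch is slid fully open and pressed home on its buffer (compressed by over 1.5 mm, about 4 N) (value of joint hatch above 0.102 m and value of joint buffer above 0.0015 m), for 0.1 s.
At the end, for the whole second after the job is handed in: hatch open by more than 102 mm and at rest, handle still out (over 25 mm) and turned (over 1.35 rad), the robot clear of the safe (value of joint hatch above 0.102 m and value of joint handle_turn above 1.35 rad and value of joint handle_pop above 0.025 m and velocity of joint hatch below 0.01 m/s and contact force between each of the arm, the fingers and safe below 0.5 N); the robot touches nothing.
It fails at once if the release button is pressed with more than 15 N (contact force between any of the fingers, the arm and release above 15 N).
It fails at once if the buffer is rammed (compressed by more than 7 mm, about 17 N) (value of joint buffer above 0.007 m).
It fails at once if the hatch is slammed (faster than 0.3 m/s) (velocity of joint hatch above 0.3 m/s).
It fails at once if a bystander is moved by more than 20 mm (distance of any of carton_top, tape_roll, carton_a, carton_b, scanner, pen_pot, label_roll from where it was at the start of the episode above 0.02 m).
It also fails if it takes over 64 s, if anything falls off the work surface, if the arm or the gripper's body presses on something with over 40 N, if the wrist force passes 120 N, or if a joint passes its speed limit or range.

## Working session

There is one attempt and no reset: what is moved stays moved. The work goes in short steps, Python scripts to look and compute and a tool call to move; the robot and the scene stay as the last step left them, time stands still between calls to the robot, and variables do not carry over. Pictures are saved under pics/ and viewed, and the job is handed in when it is done.

Besides the shell and the picture viewer there is one more tool, called after ">>>" as name([rows], argument=value, ...), one row to a line, values as JSON. step_arm: Moves the arm, as the interface text tells. Its arguments: {"type":"object","properties":{"targets":{"type":"array"}},"required":["targets"]}

```bash
ls; mkdir -p pics; python3 - <<'E'
from bench import *
import cv2
print(observe())
for n in ("scene","top"):
    d=get_image(n); cv2.imwrite(f"pics/{n}0.png",d["color"][:,:,::-1])
    import pickle; pickle.dump(d,open(f"{n}0.pkl","wb"))
    print({k:d[k] for k in d if k not in("color","z_map")})
E
```

```text
pics
{'time_s': 0.0, 'joint_positions': array([ 1.21090593e+00,  8.79905328e-02,  1.37228423e+00,  4.39781458e-06,
        1.68364761e+00, -1.03070486e-01]), 'qvel': array([-0.0012668 , -0.00085926, -0.00142359,  0.00129683,  0.00092693,
       -0.00048003]), 'tau': array([-2.54664401e-04, -3.51867950e+01, -3.13265598e+01, -2.92212571e-04,
        1.08753823e-02,  1.93795393e-05]), 'tcp_pos': array([139.50680439, 531.47598761, 230.10453725]), 'tool_rot': array([-2.69367238e-04,  1.28057024e-01,  9.91766122e-01, -1.13328767e-03]), 'wrist_force': array([-0.00518593,  0.29775211, -1.06444521]), 'ft_torque': array([-0.0064124 ,  0.04216244, -0.00727653]), 'gripper_width': 85.13614158391441}
{'fx': 463.62256006096686, 'fy': 463.62256006096686, 'cx': 320.17353863890906, 'cy': 191.89845096344598, 'D': array([-0.03309174,  0.        ,  0.        ,  0.        ,  0.        ]), 'R': array([[ 0.47332068,  0.88086049, -0.00723412],
       [ 0.73359864, -0.39871076, -0.55032969],
       [-0.487648  ,  0.25517549, -0.8349161 ]]), 't': array([-283.09210872, -308.84726447, 1846.58063426])}
{'fx': 401.85824845749573, 'fy': 401.85824845749573, 'cx': 322.46165919354195, 'cy': 197.20667965392724, 'D': array([-0.10524029,  0.        ,  0.        ,  0.        ,  0.        ]), 'R': array([[ 0.00402103, -0.99990137,  0.013457  ],
       [-0.99350193, -0.00552525, -0.11368105],
       [ 0.11374419, -0.01291244, -0.99342616]]), 't': array([   8.90258831,  531.71517398, 1433.77716956])}
```

View pics/scene0.png

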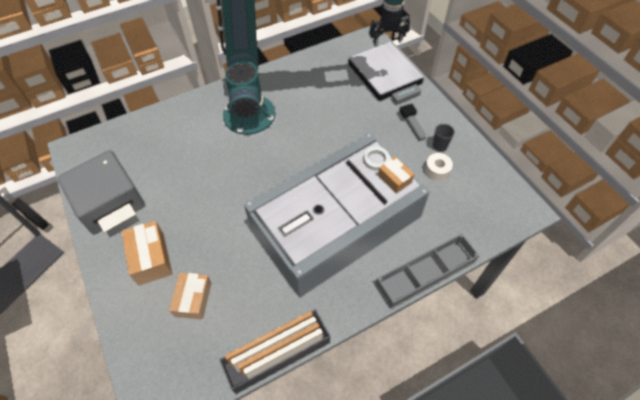

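View pics/top0.png

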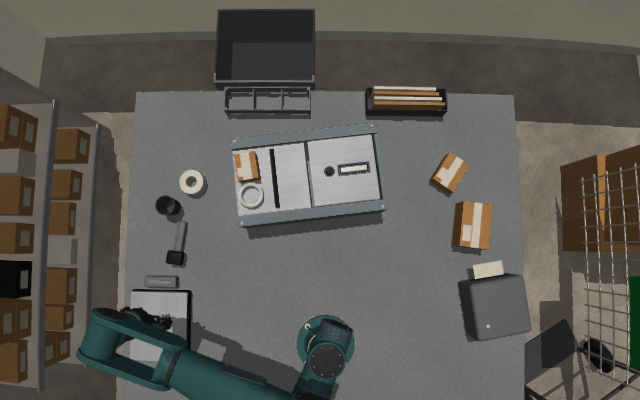

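The top view shows the safe, with the T-bar near (354,170), the button near (329,171) and the buffer near (275,178). I'll zoom in and measure these.

```bash
cat > h.py <<'E'
import numpy as np, cv2, pickle
def K(d): return np.array([[d["fx"],0,d["cx"]],[0,d["fy"],d["cy"]],[0,0,1.]])
def onplane(d,px,z):
    u=cv2.undistortPoints(np.array(px,float).reshape(-1,1,2),K(d),d["D"]).reshape(-1,2)
    r=np.c_[u,np.ones(len(u))]@d["R"]; c=-d["R"].T@d["t"]
    s=(z-c[2])/r[:,2]; return c+r*s[:,None]
def bydepth(d,px):
    px=np.array(px,float).reshape(-1,2)
    u=cv2.undistortPoints(px.reshape(-1,1,2),K(d),d["D"]).reshape(-1,2)
    z=np.array([d["z_map"][int(round(p[1])),int(round(p[0]))] for p in px])
    return (np.c_[u,np.ones(len(u))]*z[:,None]-d["t"])@d["R"]
def proj(d,X):
    return cv2.projectPoints(np.array(X,float).reshape(-1,1,3),cv2.Rodrigues(d["R"])[0],d["t"],K(d),d["D"])[0].reshape(-1,2)
E
python3 - <<'E'
from h import *
for n,(x0,y0,x1,y1) in dict(top=(222,115,392,235),scene=(240,130,432,290)).items():
    d=pickle.load(open(n+"0.pkl","rb"))
    c=d["color"][y0:y1,x0:x1,::-1]; s=4 if n=="scene" else 4.7
    cv2.imwrite(f"pics/{n}0z.png",cv2.resize(c,None,fx=s,fy=s,interpolation=cv2.INTER_CUBIC)[:600,:800])
d=pickle.load(open("top0.pkl","rb"))
pts=[(320,150),(365,155),(330,195),(370,190),(329,171),(354,169),(290,160),(345,131),(260,220),(275,180)]
print(bydepth(d,pts).round(1))
d=pickle.load(open("scene0.pkl","rb"))
print(bydepth(d,[(318,209),(296,224),(290,240),(330,220),(345,180)]).round(1))
E
```

```text
[[ 679.8   22.   147.4]
 [ 662.9 -130.8  150.7]
 [ 524.8  -12.   156. ]
 [ 542.8 -146.2  153.5]
 [ 605.    -8.4  161.2]
 [ 613.4  -92.6  155.5]
 [ 645.8  123.9  141.1]
 [ 744.3  -62.7  157.2]
 [ 440.2  219.4  156.4]
 [ 574.6  172.3  153.9]]
[[ 607.5  -11.2  162.1]
 [ 618.4  -92.1  154.6]
 [ 658.2 -131.8  154.5]
 [ 655.4    4.1  155.5]
 [ 544.4  120.6  146.6]]
```

View pics/top0z.png

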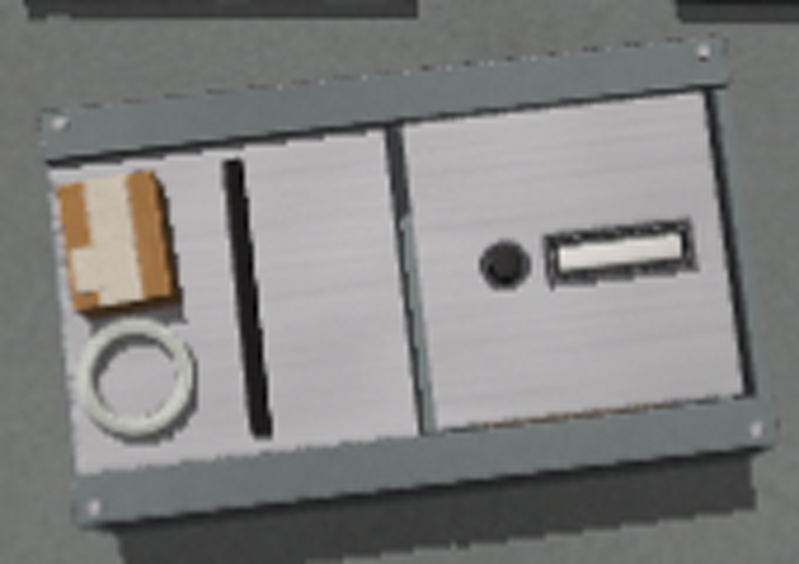

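View pics/scene0z.png

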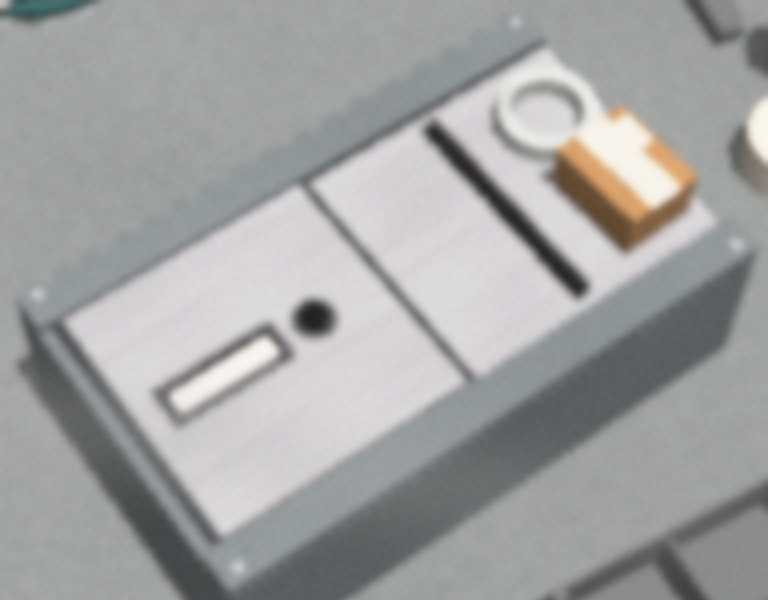

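```bash
python3 - <<'E'
from h import *
import itertools
T=pickle.load(open("top0.pkl","rb"));S=pickle.load(open("scene0.pkl","rb"))
t=lambda p:(np.array(p)+.5)/4.7-.5+[222,115]
s=lambda p:(np.array(p)+.5)/4-.5+[240,130]
tp=np.array([t(p) for p in [(703,49),(755,428),(94,507),(59,123),(621,251.5),(505,265),(557.5,259),(685,244),(232,160),(262,436)]])
sp=np.array([s(p) for p in [(237,567),(38,293),(516,22),(736,244),(226,377),(314,317),(277,344),(175,409),(582,292),(432,128)]])
def ray(d,p):
    u=cv2.undistortPoints(p.reshape(-1,1,2),K(d),d["D"]).reshape(-1,2); return u
P=[np.c_[d["R"],d["t"]] for d in(T,S)]
X=cv2.triangulatePoints(P[0],P[1],ray(T,tp).T,ray(S,sp).T);X=(X[:3]/X[3]).T
for n,x,a,b in zip("scrAx-y scrBx-y scrC scrD bar button barL barR bufA bufB".split(),X,onplane(T,tp,156),onplane(S,sp,156)): print(n,x.round(1),a.round(1),b.round(1))
sc=X[:4]; print(sc.mean(0)); print([np.degrees(np.arctan2(-(v[0]),v[1])) for v in (sc[3]-sc[0],sc[2]-sc[1],X[6]-X[7],X[5]-X[4])])
E
```

```text
scrAx-y [ 763.8 -153.3  163.4] [ 766.7 -152.6  156. ] [ 760.  -153.9  156. ]
scrBx-y [ 488.8 -186.3  164.1] [ 490.  -186.4  156. ] [ 483.  -186.4  156. ]
scrC [431.  278.7 161.8] [431.6 280.5 156. ] [426.8 280.9 156. ]
scrD [706.3 311.4 162.5] [708.6 313.9 156. ] [703.1 313.7 156. ]
bar [617.1 -91.6 152.9] [616.3 -91.7 156. ] [618.9 -91.8 156. ]
button [605.3  -9.1 158.1] [605.9  -8.7 156. ] [604.  -9. 156.]
barL [611.  -45.5 155.2] [610.6 -46.2 156. ] [611.7 -45.  156. ]
barR [ 623.1 -137.5  152.6] [ 622.2 -137.8  156. ] [ 625.2 -137.4  156. ]
bufA [681.6 186.7 152.4] [681.5 187.8 156. ] [682.8 183.4 156. ]
bufB [483.8 164.5 145.9] [482.5 162.6 156. ] [490.5 161.2 156. ]
[597.45923539  62.61514225 162.92475551]
[np.float64(7.044550458442711), np.float64(7.084921209110272), np.float64(7.502392071375855), np.float64(8.111205999995883)]
```

```bash
cat > c.py <<'E'
import numpy as np, json, os
# cmd = [x,y,z,jaw angle]; log of committed final rows
def cmd():
    c=np.array([139.701,531.979,231.341,1.3140])
    c[3]=1.211+0.103
    for r in json.load(open("log.json")) if os.path.exists("log.json") else []:
        a=c[3]; yt=np.array([np.cos(a),np.sin(a)]); xt=np.array([-np.sin(a),np.cos(a)])  # xt = rotated
        c[:2]+=xt*r[3]+yt*r[4]; c[2]-=r[5]; c[3]-=r[2]
    return c
def commit(*rows):
    l=json.load(open("log.json")) if os.path.exists("log.json") else []
    json.dump(l+[list(r) for r in rows],open("log.json","w"))
def row(t):
    c=cmd(); a=c[3]; d=np.array(t[:2])-c[:2]
    return dict(wz=round(c[3]-t[3],4),x=round(float(d@[-np.sin(a),np.cos(a)]),1),y=round(float(d@[np.cos(a),np.sin(a)]),1),z=round(c[2]-t[2],1))
E
python3 - <<'E'
from c import *
from scipy.spatial.transform import Rotation as R
from bench import *
o=observe();q=o["tool_rot"];print(R.from_quat(np.r_[q[1:],q[0]]).as_matrix().round(3))
print(row((372,261,240,.7)),row((605.8,-9,205,.124)))
E
```

```text
[[-0.967  0.254 -0.001]
 [ 0.254  0.967 -0.002]
 [ 0.    -0.002 -1.   ]]
{'wz': np.float64(0.614), 'x': -293.5, 'y': -203.1, 'z': np.float64(-8.7)} {'wz': np.float64(1.19), 'x': -588.2, 'y': -404.9, 'z': np.float64(26.3)}
```

>>> step_arm([
  [0, 0, 0.1, -40, -27, -9, 255],
  [0, 0, 0.2, -80, -55, -9, 255],
  [0, 0, 0.3, -120, -83, -9, 255],
  [0, 0, 0.4, -160, -111, -9, 255],
  [0, 0, 0.5, -200, -139, -9, 255],
  [0, 0, 0.6, -240, -166, -9, 255],
  [0, 0, 0.61, -280, -194, -9, 255],
  [0, 0, 0.61, -294, -203, -9, 255],
])

```text
time_s: 0.9
tcp_pos: [374.4, 257.6, 239.7]
tool_rot: [0.0, 0.422, 0.906, -0.001]
wrist_force: [0.2, 0.5, -0.2]
gripper_width: 0.1
```

```bash
python3 - <<'E'
from c import *
commit([0,0,.61,-294,-203,-9,255])
from bench import *
o=observe();print(cmd(),o["tcp_pos"],o["tool_rot"],o["wrist_force"],o["gripper_width"])
print(row((605.8,-9,205,.124)))
E
```

```text
[372.50173637 260.96457761 240.341        0.704     ] [374.40684105 257.57586756 239.72342042] [ 4.09197686e-04  4.22302293e-01  9.06454603e-01 -8.11799559e-04] [ 0.20165286  0.51760078 -0.15104475] 0.06715119795284924
{'wz': np.float64(0.58), 'x': -356.8, 'y': 3.1, 'z': np.float64(35.3)}
```

>>> step_arm([
  [0, 0, 0.1, -45, 0, 0, 255],
  [0, 0, 0.2, -90, 1, 0, 255],
  [0, 0, 0.3, -135, 1, 0, 255],
  [0, 0, 0.4, -180, 2, 0, 255],
  [0, 0, 0.5, -225, 2, 0, 255],
  [0, 0, 0.58, -270, 3, 0, 255],
  [0, 0, 0.58, -315, 3, 10, 255],
  [0, 0, 0.58, -345, 3, 20, 255],
])

```text
time_s: 1.7
tcp_pos: [599.5, -2.8, 219.4]
tool_rot: [0.0, 0.663, 0.749, -0.0]
wrist_force: [0.3, -0.1, -0.6]
gripper_width: 0.3
```

>>> step_arm([
  [0, 0, 0, 0, 0, 0, 255],
  [0, 0, 0, 0, 0, 0, 255],
  [0, 0, 0, 0, 0, 0, 255],
])

```text
time_s: 2.0
tcp_pos: [597.7, 0.8, 220.6]
tool_rot: [-0.0, 0.662, 0.75, 0.0]
wrist_force: [-0.2, 0.7, 0.4]
gripper_width: 0.0
```

```bash
python3 - <<'E'
from c import *
commit([0,0,.58,-345,3,20,255])
from bench import *
o=observe();print(cmd(),o["tcp_pos"],o["tool_rot"],o["wrist_force"],o["gripper_width"])
q=o["tool_rot"];print(2*np.arctan2(q[2],q[1])-np.pi/2, o["joint_positions"])
print(row((605.8,-9,205,.124)))
E
```

```text
[ 5.98097317e+02 -7.30323238e-02  2.20341000e+02  1.24000000e-01] [597.67089039   0.80072557 220.5947938 ] [-1.89141030e-04  6.61581126e-01  7.49873548e-01  2.01470816e-04] [-0.18325677  0.65857414  0.44253987] 0.004834697244220913
0.12494560278631583 [-9.38026136e-02  1.95850943e-01  1.26966700e+00  5.51447880e-04
  1.67614345e+00 -2.18690249e-01]
{'wz': np.float64(0.0), 'x': -9.8, 'y': 6.5, 'z': np.float64(15.3)}
```

>>> step_arm([
  [0, 0, 0, -5, 3, 8, 255],
  [0, 0, 0, -10, 6.5, 16, 255],
  [0, 0, 0, -10, 6.5, 24, 255],
  [0, 0, 0, -10, 6.5, 32, 255],
  [0, 0, 0, -10, 6.5, 32, 255],
  [0, 0, 0, -10, 6.5, 32, 255],
])

```text
time_s: 2.6
tcp_pos: [605.5, -9.0, 187.8]
tool_rot: [-0.0, 0.662, 0.75, -0.0]
wrist_force: [0.6, -0.0, 1.0]
gripper_width: 0.0
```

```bash
python3 - <<'E'
from c import *
commit([0,0,0,-10,6.5,32,255])
from bench import *
from h import *
o=observe();print(cmd(),o["tcp_pos"],o["wrist_force"])
for n,(x0,y0,x1,y1) in dict(top=(222,115,392,235),scene=(240,130,432,290)).items():
    d=get_image(n)
    c=d["color"][y0:y1,x0:x1,::-1]; s=4 if n=="scene" else 4.7
    cv2.imwrite(f"pics/{n}1z.png",cv2.resize(c,None,fx=s,fy=s,interpolation=cv2.INTER_CUBIC)[:600,:800])
E
```

```text
[ 6.05784234e+02 -9.19231470e+00  1.88341000e+02  1.24000000e-01] [605.4912897   -9.03552623 187.80999544] [ 0.57040375 -0.03174012  1.00767004]
```

View pics/scene1z.png

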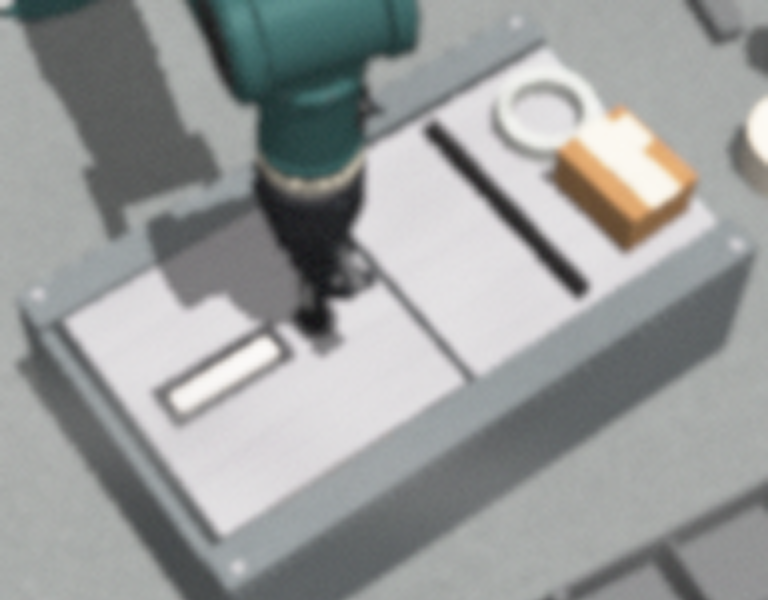

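The fingers hang right over the button, near (315,320) in the zoom. Now I'll feel downward in small steps.

>>> step_arm([
  [0, 0, 0, 0, 0, 2, 255],
  [0, 0, 0, 0, 0, 4, 255],
  [0, 0, 0, 0, 0, 6, 255],
  [0, 0, 0, 0, 0, 8, 255],
  [0, 0, 0, 0, 0, 8, 255],
])

```text
time_s: 3.2
tcp_pos: [605.5, -9.2, 179.8]
tool_rot: [-0.0, 0.662, 0.75, -0.0]
wrist_force: [-1.0, 0.7, 0.8]
gripper_width: -0.1
```

>>> step_arm([
  [0, 0, 0, 0, 0, 1, 255],
  [0, 0, 0, 0, 0, 2, 255],
  [0, 0, 0, 0, 0, 3, 255],
])

```text
time_s: 3.5
tcp_pos: [605.8, -9.2, 177.3]
tool_rot: [0.0, 0.662, 0.75, 0.0]
wrist_force: [0.3, -0.8, 0.3]
gripper_width: 0.1
```

>>> step_arm([
  [0, 0, 0, 0, 0, 1, 255],
  [0, 0, 0, 0, 0, 2, 255],
  [0, 0, 0, 0, 0, 2, 255],
])

```text
time_s: 3.8
tcp_pos: [605.7, -9.2, 175.1]
tool_rot: [-0.0, 0.662, 0.75, -0.0]
wrist_force: [-0.1, -0.3, 0.4]
gripper_width: -0.2
```

>>> step_arm([
  [0, 0, 0, 0, 0, 1, 255],
  [0, 0, 0, 0, 0, 2, 255],
  [0, 0, 0, 0, 0, 2, 255],
])

```text
time_s: 4.1
tcp_pos: [605.7, -9.2, 173.1]
tool_rot: [-0.0, 0.662, 0.75, -0.0]
wrist_force: [-0.5, 0.3, 0.1]
gripper_width: -0.1
```

>>> step_arm([
  [0, 0, 0, 0, 0, 1, 255],
  [0, 0, 0, 0, 0, 2, 255],
  [0, 0, 0, 0, 0, 2, 255],
])

```text
time_s: 4.4
tcp_pos: [605.7, -9.1, 171.1]
tool_rot: [-0.0, 0.662, 0.75, -0.0]
wrist_force: [0.2, 0.7, 0.5]
gripper_width: 0.1
```

>>> step_arm([
  [0, 0, 0, 0, 0, 1, 255],
  [0, 0, 0, 0, 0, 2, 255],
  [0, 0, 0, 0, 0, 2, 255],
])

```text
time_s: 4.7
tcp_pos: [605.7, -9.2, 169.1]
tool_rot: [-0.0, 0.662, 0.75, -0.0]
wrist_force: [-0.2, -0.2, 0.5]
gripper_width: -0.0
```

>>> step_arm([
  [0, 0, 0, 0, 0, 1, 255],
  [0, 0, 0, 0, 0, 2, 255],
  [0, 0, 0, 0, 0, 2, 255],
])

```text
time_s: 5.0
tcp_pos: [605.7, -9.2, 167.1]
tool_rot: [-0.0, 0.662, 0.75, -0.0]
wrist_force: [0.4, 0.3, -0.3]
gripper_width: -0.0
```

>>> step_arm([
  [0, 0, 0, 0, 0, 1, 255],
  [0, 0, 0, 0, 0, 2, 255],
  [0, 0, 0, 0, 0, 2, 255],
])

```text
time_s: 5.3
tcp_pos: [605.8, -9.2, 165.3]
tool_rot: [0.0, 0.662, 0.75, 0.0]
wrist_force: [-0.4, 0.4, 0.9]
gripper_width: 0.2
```

>>> step_arm([
  [0, 0, 0, 0, 0, 1, 255],
  [0, 0, 0, 0, 0, 1, 255],
])

```text
time_s: 5.5
tcp_pos: [605.9, -9.2, 164.9]
tool_rot: [0.0, 0.662, 0.75, 0.0]
wrist_force: [-1.0, -0.4, 2.6]
gripper_width: 0.4
```

>>> step_arm([
  [0, 0, 0, 0, 0, 1, 255],
  [0, 0, 0, 0, 0, 1, 255],
])

```text
time_s: 5.7
tcp_pos: [605.9, -9.2, 163.9]
tool_rot: [0.0, 0.662, 0.75, 0.0]
wrist_force: [-0.8, 0.3, 4.7]
gripper_width: 0.0
```

Contact at about z = 165. I'll keep pressing gently.

>>> step_arm([
  [0, 0, 0, 0, 0, 1, 255],
  [0, 0, 0, 0, 0, 1, 255],
])

```text
time_s: 5.9
tcp_pos: [605.9, -9.2, 162.7]
tool_rot: [0.0, 0.662, 0.75, 0.0]
wrist_force: [-1.1, -0.3, 3.7]
gripper_width: -0.3
```

>>> step_arm([
  [0, 0, 0, 0, 0, 1, 255],
  [0, 0, 0, 0, 0, 1, 255],
])

```text
time_s: 6.1
tcp_pos: [605.9, -9.2, 161.6]
tool_rot: [0.0, 0.662, 0.75, 0.0]
wrist_force: [-2.1, -0.5, 6.5]
gripper_width: 0.1
```

```bash
python3 - <<'E'
from c import *
commit([0,0,0,0,0,8,255],[0,0,0,0,0,3,255],*[[0,0,0,0,0,2,255]]*6,*[[0,0,0,0,0,1,255]]*4)
from bench import *
from h import *
o=observe();print(cmd(),o["tcp_pos"],o["wrist_force"])
d=get_image("scene");c=d["color"][130:290,240:432,::-1]
cv2.imwrite("pics/s2.png",cv2.resize(c,None,fx=4,fy=4,interpolation=cv2.INTER_CUBIC)[:600,:800])
E
```

```text
[ 6.05784234e+02 -9.19231470e+00  1.61341000e+02  1.24000000e-01] [605.89987474  -9.1650912  161.57829339] [-2.07121815 -0.52419006  6.50564802]
```

View pics/s2.png

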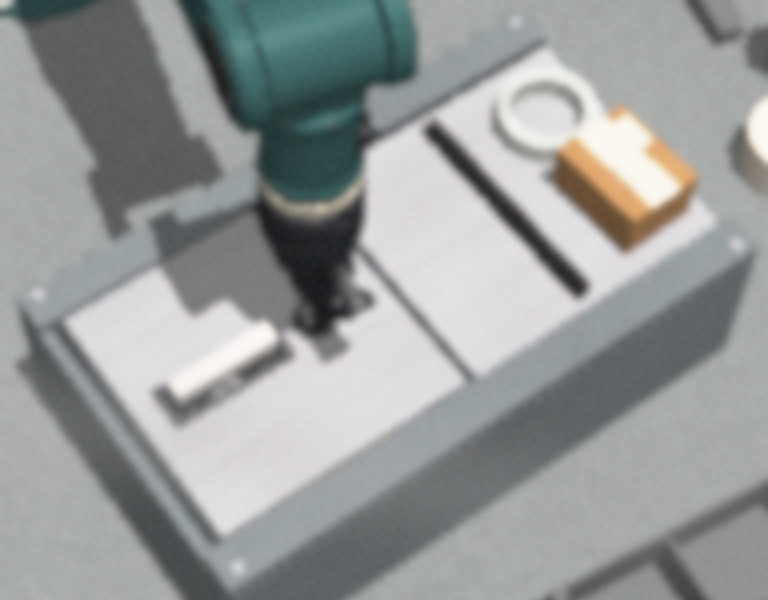

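>>> step_arm([
  [0, 0, 0, 0, 0, -5, 255],
  [0, 0, 0, 0, 0, -20, 255],
  [0, 0, 0, 0, 0, -40, 255],
  [0, 0, 0, 0, 0, -64, 255],
  [0, 0, 0, 0, 0, -64, 255],
  [0, 0, 0, 0, 0, -64, 255],
])

```text
time_s: 6.75
tcp_pos: [606.0, -9.2, 225.7]
tool_rot: [0.0, 0.662, 0.75, 0.0]
wrist_force: [0.3, -0.0, -0.3]
gripper_width: -0.0
```

```bash
python3 - <<'E'
from c import *
commit([0,0,0,0,0,-64,255])
from bench import *
from h import *
o=observe();print(cmd(),o["tcp_pos"],o["wrist_force"])
S=get_image("scene")
p=[(np.array(p)+.5)/4-.5+[240,130] for p in [(222,362),(172,392),(270,334)]]
print(onplane(S,p,186).round(1))
d=S
for n,(x0,y0,x1,y1) in dict(top=(222,115,392,235),scene=(275,200,325,240)).items():
    d=get_image(n)
    c=d["color"][y0:y1,x0:x1,::-1]; s=15 if n=="scene" else 4.7
    cv2.imwrite(f"pics/{n}3z.png",cv2.resize(c,None,fx=s,fy=s,interpolation=cv2.INTER_CUBIC)[:600,:800])
print(row((616.6,-91.5,225.3,.124)))
E
```

```text
[ 6.05784234e+02 -9.19231470e+00  2.25341000e+02  1.24000000e-01] [606.02859331  -9.20424801 225.71701366] [ 0.32385074 -0.0241562  -0.31272728]
[[ 622.1  -95.   186. ]
 [ 627.2 -138.3  186. ]
 [ 617.7  -53.   186. ]]
{'wz': np.float64(0.0), 'x': -83.0, 'y': 0.6, 'z': np.float64(0.0)}
```

View pics/top3z.png

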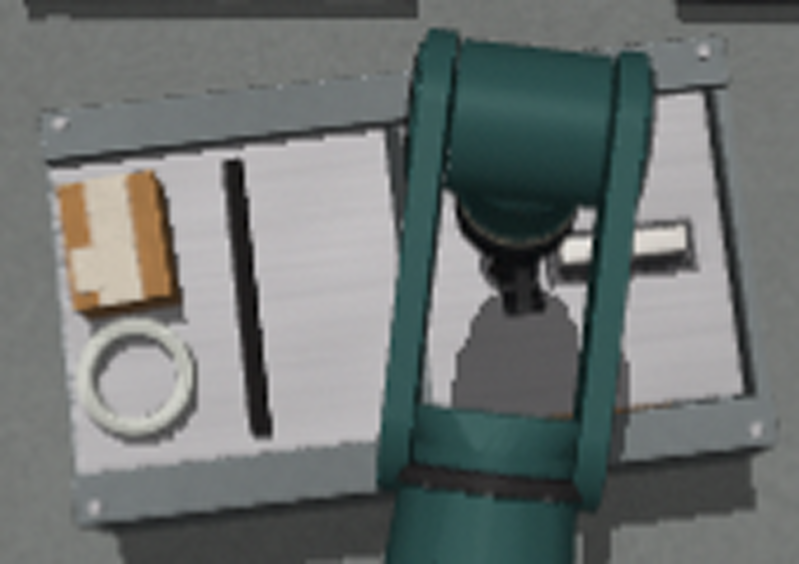

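View pics/scene3z.png

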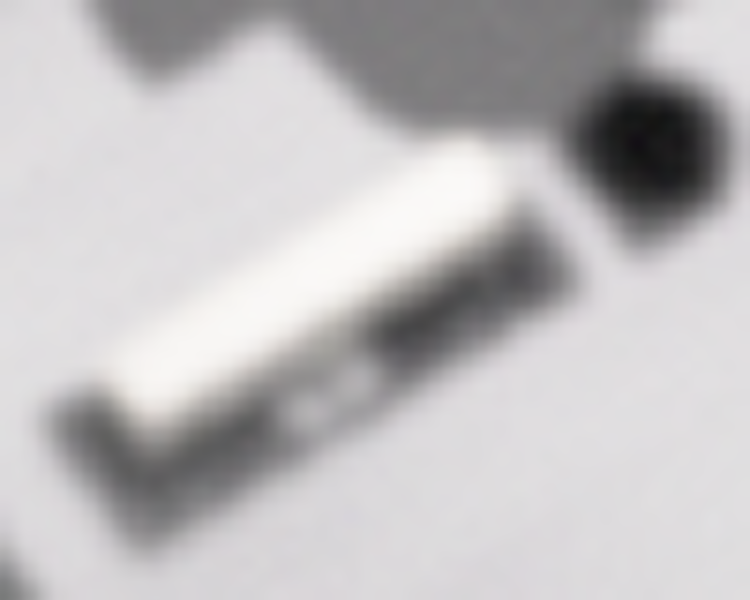

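The bar has sprung out and is seen clear of its pocket. I'll move over it with the jaws open.

>>> step_arm([
  [0, 0, 0, -20, 0, 0, 0],
  [0, 0, 0, -45, 0.5, 0, 0],
  [0, 0, 0, -70, 0.5, 0, 0],
  [0, 0, 0, -83, 0.8, 0, 0],
  [0, 0, 0, -83, 0.8, 0, 0],
  [0, 0, 0, -83, 0.8, 0, 0],
  [0, 0, 0, -83, 0.8, 0, 0],
  [0, 0, 0, -83, 0.8, 0, 0],
])

```text
time_s: 7.7
tcp_pos: [616.8, -90.4, 225.4]
tool_rot: [-0.0, 0.661, 0.75, 0.0]
wrist_force: [0.6, 0.5, 0.1]
gripper_width: 85.2
```

```bash
python3 - <<'E'
from c import *
commit([0,0,0,-83,.8,0,0])
from bench import *
from h import *
o=observe();print(cmd(),o["tcp_pos"],o["wrist_force"],o["gripper_width"])
d=get_image("scene");c=d["color"][170:270,250:380,::-1]
cv2.imwrite("pics/s4.png",cv2.resize(c,None,fx=6,fy=6,interpolation=cv2.INTER_CUBIC)[:600,:800])
E
```

```text
[ 6.16843737e+02 -9.14560819e+01  2.25341000e+02  1.24000000e-01] [616.8206283  -90.35790454 225.44014124] [0.63291064 0.46396551 0.10019097] 85.24760005510431
```

View pics/s4.png

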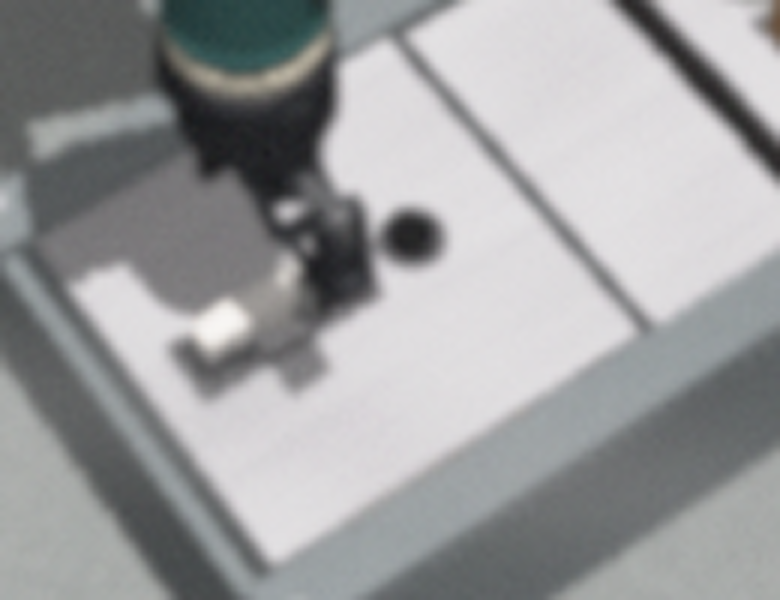

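>>> step_arm([
  [0, 0, 0, 0, 0, 15, 0],
  [0, 0, 0, 0, 0, 30, 0],
  [0, 0, 0, 0, 0, 40, 0],
  [0, 0, 0, 0, 0, 47, 0],
  [0, 0, 0, 0, 0, 54, 0],
  [0, 0, 0, 0, 0, 60, 0],
  [0, 0, 0, 0, 0, 63, 0],
  [0, 0, 0, 0, 0, 63, 0],
])

```text
time_s: 8.55
tcp_pos: [616.7, -91.5, 161.9]
tool_rot: [-0.0, 0.662, 0.75, -0.0]
wrist_force: [0.2, 0.7, 0.1]
gripper_width: 85.6
```

>>> step_arm([
  [0, 0, 0, 0, 0, 0, 100],
  [0, 0, 0, 0, 0, 0, 170],
  [0, 0, 0, 0, 0, 0, 200],
  [0, 0, 0, 0, 0, 0, 255],
  [0, 0, 0, 0, 0, 0, 255],
  [0, 0, 0, 0, 0, 0, 255],
])

```text
time_s: 9.15
tcp_pos: [614.6, -91.8, 162.9]
tool_rot: [-0.002, 0.662, 0.749, -0.002]
wrist_force: [-8.2, -0.1, 4.2]
gripper_width: 16.6
```

```bash
python3 - <<'E'
from c import *
commit([0,0,0,0,0,63,0])
from bench import *
from h import *
o=observe();print(cmd(),o["tcp_pos"],o["wrist_force"],o["ft_torque"],o["gripper_width"])
d=get_image("scene");c=d["color"][170:270,250:380,::-1]
cv2.imwrite("pics/s5.png",cv2.resize(c,None,fx=6,fy=6,interpolation=cv2.INTER_CUBIC)[:600,:800])
E
```

```text
[ 6.16843737e+02 -9.14560819e+01  1.62341000e+02  1.24000000e-01] [614.58944349 -91.79277873 162.87844186] [-8.16197575 -0.13459806  4.24307005] [-0.03928702  1.14456155 -0.07367673] 16.573101301131942
```

View pics/s5.png

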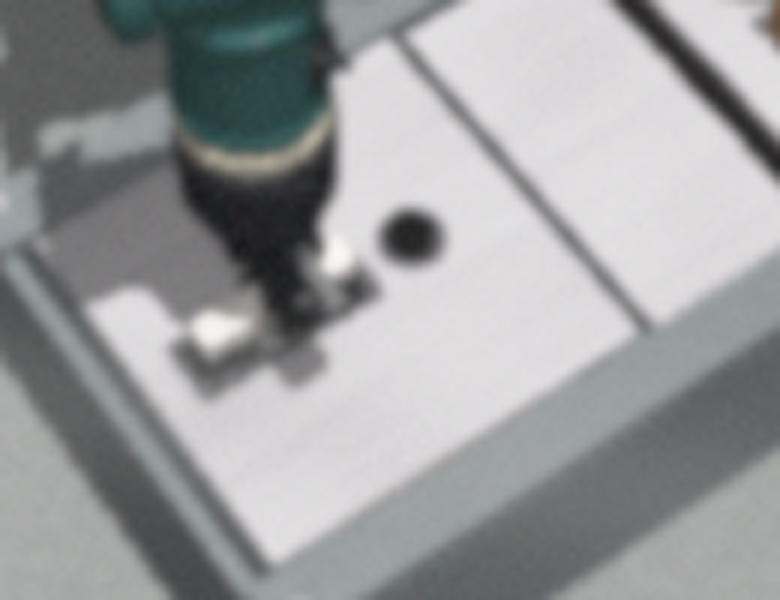

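>>> step_arm([
  [0, 0, 0, 0, -1.2, -0.4, 255],
  [0, 0, 0, 0, -2.4, -0.8, 255],
  [0, 0, 0, 0, -2.4, -0.8, 255],
])

```text
time_s: 9.5
tcp_pos: [614.5, -91.8, 162.9]
tool_rot: [0.0, 0.662, 0.75, 0.0]
wrist_force: [0.3, -0.9, -1.4]
gripper_width: 16.9
```

>>> step_arm([
  [0, 0, 0.08, 0, 0, 0, 255],
  [0, 0, 0.16, 0, 0, 0, 255],
  [0, 0, 0.24, 0, 0, 0, 255],
  [0, 0, 0.32, 0, 0, 0, 255],
  [0, 0, 0.4, 0, 0, 0, 255],
  [0, 0, 0.4, 0, 0, 0, 255],
])

```text
time_s: 10.1
tcp_pos: [614.1, -91.7, 162.9]
tool_rot: [-0.0, 0.798, 0.603, -0.0]
wrist_force: [-1.7, 0.6, -0.4]
gripper_width: 16.6
```

```bash
python3 - <<'E'
from c import *
commit([0,0,0,0,-2.4,-.8,255],[0,0,.4,0,0,0,255])
from bench import *
o=observe();q=o["tool_rot"];print(cmd(),o["tcp_pos"],o["wrist_force"],o["ft_torque"],2*np.arctan2(q[2],q[1])-np.pi/2)
E
```

```text
[ 6.14462165e+02 -9.17529199e+01  1.63141000e+02 -2.76000000e-01] [614.11018537 -91.71834443 162.9088129 ] [-1.71064595  0.63409435 -0.40659826] [-0.05004048  0.41307134 -0.11873712] -0.27591202297049344
```

>>> step_arm([
  [0, 0, 0.1, 0, 0, 0, 255],
  [0, 0, 0.2, 0, 0, 0, 255],
  [0, 0, 0.3, 0, 0, 0, 255],
  [0, 0, 0.4, 0, 0, 0, 255],
  [0, 0, 0.5, 0, 0, 0, 255],
  [0, 0, 0.6, 0, 0, 0, 255],
  [0, 0, 0.6, 0, 0, 0, 255],
])

```text
time_s: 10.8
tcp_pos: [613.6, -91.4, 162.9]
tool_rot: [-0.001, 0.94, 0.341, -0.001]
wrist_force: [-5.2, 1.9, 1.0]
gripper_width: 16.7
```

```bash
python3 - <<'E'
from c import *
commit([0,0,.6,0,0,0,255])
from bench import *
o=observe();q=o["tool_rot"];print(cmd(),o["tcp_pos"],o["wrist_force"],o["ft_torque"],2*np.arctan2(q[2],q[1])-np.pi/2)
E
```

```text
[614.46216453 -91.75291987 163.141       -0.876     ] [613.58471838 -91.35166626 162.91525664] [-5.17726208  1.88561402  0.96924923] [ 0.19533452  0.79918042 -0.08720461] -0.8742836318853068
```

>>> step_arm([
  [0, 0, 0.1, -0.6, -1.3, 0, 255],
  [0, 0, 0.2, -0.6, -1.3, 0, 255],
  [0, 0, 0.3, -0.6, -1.3, 0, 255],
  [0, 0, 0.4, -0.6, -1.3, 0, 255],
  [0, 0, 0.5, -0.6, -1.3, 0, 255],
  [0, 0, 0.54, -0.6, -1.3, 0, 255],
  [0, 0, 0.54, -0.6, -1.3, 0, 255],
])

```text
time_s: 11.5
tcp_pos: [613.3, -90.8, 162.9]
tool_rot: [-0.0, 0.997, 0.079, 0.0]
wrist_force: [-1.5, -0.2, -1.0]
gripper_width: 17.1
```

```bash
python3 - <<'E'
from c import *
commit([0,0,.54,-.6,-1.3,0,255])
from bench import *
o=observe();q=o["tool_rot"];print(cmd(),o["tcp_pos"],o["wrist_force"],o["ft_torque"],2*np.arctan2(q[2],q[1])-np.pi/2)
E
```

```text
[613.16895637 -91.13841791 163.141       -1.416     ] [613.3411605  -90.81703605 162.93567255] [-1.49109097 -0.21051619 -0.97950061] [ 0.17247484  0.23681503 -0.04721945] -1.4128548869273567
```

>>> step_arm([
  [0, 0, 0.02, 0, 0, 0, 255],
  [0, 0, 0.04, 0, 0, 0, 255],
  [0, 0, 0.06, 0, 0, 0, 255],
  [0, 0, 0.06, 0, 0, 0, 255],
  [0, 0, 0.06, 0, 0, 0, 255],
])

```text
time_s: 12.0
tcp_pos: [613.3, -90.8, 162.9]
tool_rot: [-0.0, 0.999, 0.048, 0.0]
wrist_force: [-0.0, 1.9, -2.0]
gripper_width: 16.7
```

```bash
python3 - <<'E'
from c import *
commit([0,0,.06,0,0,0,255])
from bench import *
o=observe();q=o["tool_rot"];print(cmd(),o["tcp_pos"],o["wrist_force"],o["ft_torque"],2*np.arctan2(q[2],q[1])-np.pi/2)
E
```

```text
[613.16895637 -91.13841791 163.141       -1.476     ] [613.29352878 -90.7759557  162.92355343] [-0.04155736  1.8786584  -2.00667837] [0.43041013 0.05084469 0.06500872] -1.4755511820171552
```

>>> step_arm([
  [0, 0, 0.02, 0, 0, 0, 255],
  [0, 0, 0.03, 0, 0, 0, 255],
  [0, 0, 0.03, 0, 0, 0, 255],
])

```text
time_s: 12.3
tcp_pos: [613.3, -90.8, 162.9]
tool_rot: [-0.0, 0.999, 0.033, 0.0]
wrist_force: [-0.3, 2.3, -1.9]
gripper_width: 16.6
```

```bash
python3 - <<'E'
from c import *
commit([0,0,.03,0,0,0,255])
from bench import *
o=observe();q=o["tool_rot"];print(cmd(),o["tcp_pos"],o["wrist_force"],o["ft_torque"],2*np.arctan2(q[2],q[1])-np.pi/2)
d=get_image("scene")
from h import *
c=d["color"][170:270,250:380,::-1]
cv2.imwrite("pics/s6.png",cv2.resize(c,None,fx=6,fy=6,interpolation=cv2.INTER_CUBIC)[:600,:800])
E
```

```text
[613.16895637 -91.13841791 163.141       -1.506     ] [613.28463379 -90.77190382 162.93176422] [-0.32281691  2.25998824 -1.91412996] [0.49879838 0.00301113 0.78467649] -1.5047861914780687
```

View pics/s6.png

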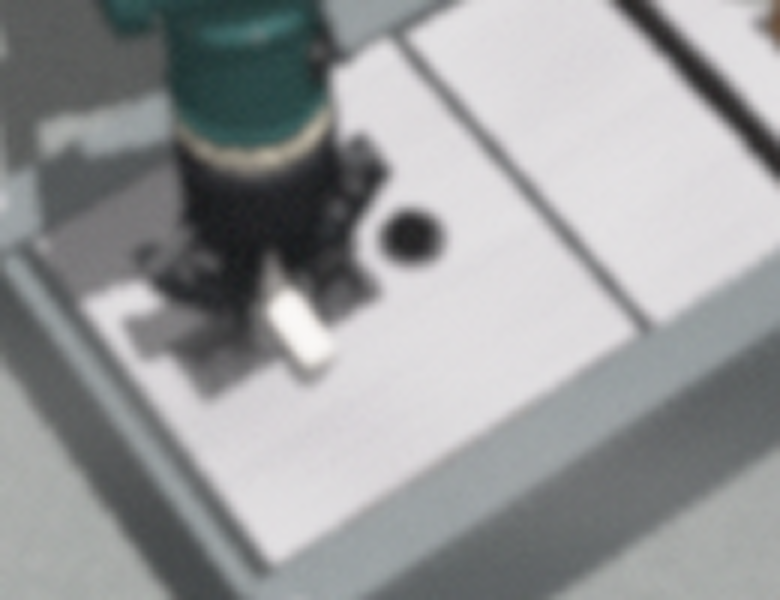

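The rising torque (0.78 N·m) shows the handle is against its stop. Now I'll slide the hatch.

>>> step_arm([
  [0, 0, -0.02, -0.1, -2, 0, 255],
  [0, 0, -0.02, -0.3, -5, 0, 255],
  [0, 0, -0.02, -0.6, -10, 0, 255],
  [0, 0, -0.02, -0.9, -16, 0, 255],
  [0, 0, -0.02, -1.3, -22, 0, 255],
  [0, 0, -0.02, -1.6, -28, 0, 255],
  [0, 0, -0.02, -2.0, -34, 0, 255],
  [0, 0, -0.02, -2.3, -40, 0, 255],
])

```text
time_s: 13.15
tcp_pos: [608.4, -50.7, 163.0]
tool_rot: [-0.0, 0.999, 0.042, 0.0]
wrist_force: [3.0, -2.1, -5.5]
gripper_width: 16.6
```

```bash
python3 - <<'E'
from c import *
commit([0,0,-.02,-2.3,-40,0,255])
from bench import *
o=observe();q=o["tool_rot"];print(cmd(),o["tcp_pos"],o["wrist_force"],o["ft_torque"],2*np.arctan2(q[2],q[1])-np.pi/2)
c=cmd();e=np.array([-.1231,.9924]);p0=np.array([613.17,-91.14]);
for s in (60,90): print(s,row((*(p0+e*s),c[2],c[3])))
E
```

```text
[608.28374326 -51.3712871  163.141       -1.486     ] [608.36894399 -50.73461619 162.96960165] [ 3.0099228  -2.13658512 -5.53587659] [-0.35198435 -0.56076023  0.19112196] -1.4858514620939451
60 {'wz': np.float64(0.0), 'x': -0.8, 'y': -19.9, 'z': np.float64(0.0)}
90 {'wz': np.float64(0.0), 'x': -2.0, 'y': -49.9, 'z': np.float64(0.0)}
```

>>> step_arm([
  [0, 0, 0, -0.2, -7, 0.3, 255],
  [0, 0, 0, -0.5, -14, 0.3, 255],
  [0, 0, 0, -0.8, -21, 0.3, 255],
  [0, 0, 0, -1.1, -28, 0.3, 255],
  [0, 0, 0, -1.4, -35, 0.3, 255],
  [0, 0, 0, -1.7, -42, 0.3, 255],
  [0, 0, 0, -2.0, -50, 0.3, 255],
  [0, 0, 0, -2.0, -50, 0.3, 255],
])

```text
time_s: 13.95
tcp_pos: [602.1, 0.6, 163.0]
tool_rot: [-0.001, 0.999, 0.043, 0.0]
wrist_force: [3.7, 3.2, -3.7]
gripper_width: 16.8
```

>>> step_arm([
  [0, 0, 0, -0.1, -3, 0, 255],
  [0, 0, 0, -0.2, -6, 0, 255],
  [0, 0, 0, -0.4, -9, 0, 255],
  [0, 0, 0, -0.5, -12, 0, 255],
  [0, 0, 0, -0.5, -14, 0, 255],
  [0, 0, 0, -0.6, -15, 0, 255],
])

```text
time_s: 14.55
tcp_pos: [600.6, 13.0, 163.0]
tool_rot: [0.0, 0.999, 0.042, 0.001]
wrist_force: [4.5, -2.0, -5.1]
gripper_width: 16.9
```

```bash
python3 - <<'E'
from c import *
commit([0,0,0,-2,-50,.3,255],[0,0,0,-.6,-15,0,255])
from bench import *
o=observe();q=o["tool_rot"];print(cmd(),o["tcp_pos"],o["wrist_force"],o["ft_torque"],2*np.arctan2(q[2],q[1])-np.pi/2)
e=np.array([-.1231,.9924]);print((o["tcp_pos"][:2]-[613.28,-90.77])@e, (cmd()[:2]-[613.17,-91.14])@e)
E
```

```text
[600.18792689  13.174958   162.841       -1.486     ] [600.569378    12.95086445 162.96709716] [ 4.45540261 -2.04890864 -5.07184738] [-0.23579942 -0.78406459  0.24703306] -1.4862381837712928
104.49726344643126 105.12025752155442
```

>>> step_arm([
  [0, 0, 0, -0.1, -1, 0, 255],
  [0, 0, 0, -0.1, -2, 0, 255],
  [0, 0, 0, -0.2, -3, 0, 255],
  [0, 0, 0, -0.2, -3, 0, 255],
])

```text
time_s: 14.95
tcp_pos: [600.2, 15.9, 163.0]
tool_rot: [0.0, 0.999, 0.042, 0.001]
wrist_force: [5.4, -1.4, -4.9]
gripper_width: 16.6
```

>>> step_arm([
  [0, 0, 0, 0, -1, 0, 255],
  [0, 0, 0, -0.1, -2, 0, 255],
  [0, 0, 0, -0.1, -2, 0, 255],
])

```text
time_s: 15.25
tcp_pos: [600.0, 17.9, 163.0]
tool_rot: [0.0, 0.999, 0.042, 0.001]
wrist_force: [4.8, -1.8, -3.4]
gripper_width: 17.0
```

>>> step_arm([
  [0, 0, 0, 0, -1, 0, 255],
  [0, 0, 0, -0.1, -2, 0, 255],
  [0, 0, 0, -0.1, -2, 0, 255],
])

```text
time_s: 15.55
tcp_pos: [599.7, 19.9, 163.0]
tool_rot: [0.0, 0.999, 0.042, 0.001]
wrist_force: [5.7, -1.2, -4.7]
gripper_width: 16.8
```

>>> step_arm([
  [0, 0, 0, 0, -1, 0, 255],
  [0, 0, 0, -0.1, -2, 0, 255],
  [0, 0, 0, -0.1, -2, 0, 255],
])

```text
time_s: 15.85
tcp_pos: [599.5, 21.9, 163.0]
tool_rot: [0.0, 0.999, 0.042, 0.001]
wrist_force: [5.0, -1.4, -4.3]
gripper_width: 16.7
```

>>> step_arm([
  [0, 0, 0, 0.3, -1, 0, 255],
  [0, 0, 0, 0.6, -2, 0, 255],
  [0, 0, 0, 0.6, -2, 0, 255],
])

```text
time_s: 16.15
tcp_pos: [599.2, 24.0, 163.0]
tool_rot: [0.0, 0.999, 0.042, -0.0]
wrist_force: [3.2, -2.0, -3.2]
gripper_width: 16.7
```

>>> step_arm([
  [0, 0, 0, 0.2, -1, 0, 255],
  [0, 0, 0, 0.2, -2, 0, 255],
  [0, 0, 0, 0.2, -2, 0, 255],
])

```text
time_s: 16.45
tcp_pos: [599.0, 26.1, 162.9]
tool_rot: [0.0, 0.999, 0.042, -0.0]
wrist_force: [0.8, -2.9, -2.2]
gripper_width: 16.8
```

>>> step_arm([
  [0, 0, 0, 0, -1, 0, 255],
  [0, 0, 0, -0.1, -2, 0, 255],
  [0, 0, 0, -0.1, -2, 0, 255],
])

```text
time_s: 16.75
tcp_pos: [598.9, 27.2, 162.9]
tool_rot: [0.001, 0.999, 0.042, -0.0]
wrist_force: [0.7, -5.2, -1.4]
gripper_width: 17.2
```

>>> step_arm([
  [0, 0, 0, -0.1, -1, 0, 255],
  [0, 0, 0, -0.1, -2, 0, 255],
  [0, 0, 0, -0.1, -2, 0, 255],
])

```text
time_s: 17.05
tcp_pos: [598.8, 28.2, 162.9]
tool_rot: [0.002, 0.999, 0.042, -0.0]
wrist_force: [1.0, -7.8, -2.2]
gripper_width: 16.7
```

>>> step_arm([
  [0, 0, 0, 0, -1, 0, 255],
  [0, 0, 0, 0, -1, 0, 255],
])

```text
time_s: 17.25
tcp_pos: [598.7, 28.7, 163.0]
tool_rot: [0.002, 0.999, 0.042, -0.0]
wrist_force: [1.6, -9.0, -2.5]
gripper_width: 17.0
```

>>> step_arm([
  [0, 0, 0, 0, -1.2, 0, 255],
  [0, 0, 0, 0, -1.2, 0, 255],
  [0, 0, 0, 0, -1.2, 0, 255],
  [0, 0, 0, 0, -1.2, 0, 255],
  [0, 0, 0, 0, -1.2, 0, 255],
  [0, 0, 0, 0, -1.2, 0, 255],
])

```text
time_s: 17.85
tcp_pos: [598.6, 29.3, 163.0]
tool_rot: [0.003, 0.999, 0.041, -0.0]
wrist_force: [2.5, -10.2, -1.3]
gripper_width: 16.8
```

```bash
python3 - <<'E'
from c import *
commit([0,0,0,-.2,-3,0,255],*[[0,0,0,-.1,-2,0,255]]*3,[0,0,0,.6,-2,0,255],[0,0,0,.2,-2,0,255],[0,0,0,-.1,-2,0,255],[0,0,0,-.1,-2,0,255],[0,0,0,0,-1,0,255],[0,0,0,0,-1.2,0,255])
from bench import *
o=observe();q=o["tool_rot"];print(cmd(),o["tcp_pos"],o["wrist_force"],o["ft_torque"],2*np.arctan2(q[2],q[1])-np.pi/2)
e=np.array([-.1231,.9924]);print((o["tcp_pos"][:2]-[613.28,-90.77])@e)
E
```

```text
[598.66142852  32.31444083 162.841       -1.486     ] [598.64967425  29.33329094 162.97706065] [  2.48230123 -10.22487448  -1.3303376 ] [-1.27365981 -0.22435816  0.28411965] -1.487958226449888
120.99149902799651
```

>>> step_arm([
  [0, 0, 0, 0, 1, 0, 255],
  [0, 0, 0, 0, 2, 0, 255],
  [0, 0, 0, 0, 3, 0, 255],
  [0, 0, 0, 0, 4, 0, 255],
  [0, 0, 0, 0, 4.5, 0, 255],
  [0, 0, 0, 0, 4.5, 0, 255],
  [0, 0, 0, 0, 4.5, 0, 255],
])

```text
time_s: 18.55
tcp_pos: [598.8, 27.9, 162.9]
tool_rot: [0.0, 0.999, 0.042, -0.0]
wrist_force: [0.7, -4.3, -0.8]
gripper_width: 16.9
```

>>> step_arm([
  [0, 0, 0, 0, 1, 0, 255],
  [0, 0, 0, 0, 1, 0, 255],
  [0, 0, 0, 0, 1, 0, 255],
])

```text
time_s: 18.85
tcp_pos: [598.9, 27.2, 162.9]
tool_rot: [-0.0, 0.999, 0.043, -0.0]
wrist_force: [-1.8, -2.4, -0.2]
gripper_width: 17.0
```

>>> step_arm([
  [0, 0, 0, 0, 1, 0, 255],
  [0, 0, 0, 0, 1, 0, 255],
  [0, 0, 0, 0, 1, 0, 255],
])

```text
time_s: 19.15
tcp_pos: [599.0, 26.4, 162.9]
tool_rot: [-0.001, 0.999, 0.043, -0.0]
wrist_force: [-2.0, -0.5, 1.4]
gripper_width: 16.8
```

>>> step_arm([
  [0, 0, 0, 0, 0, 0, 180],
  [0, 0, 0, 0, 0, 0, 150],
  [0, 0, 0, 0, 0, 0, 100],
  [0, 0, 0, 0, 0, 0, 60],
  [0, 0, 0, 0, 0, 0, 60],
  [0, 0, 0, 0, 0, 0, 60],
])

```text
time_s: 19.75
tcp_pos: [599.3, 25.8, 162.8]
tool_rot: [-0.0, 0.999, 0.042, 0.0]
wrist_force: [-0.6, 0.7, -0.6]
gripper_width: 65.2
```

>>> step_arm([
  [0, 0, 0, 0, 0, -10, 60],
  [0, 0, 0, 0, 0, -25, 60],
  [0, 0, 0, 0, 0, -50, 60],
  [0, 0, 0, 0, 0, -80, 60],
  [0, 0, 0, 0, 0, -110, 60],
  [0, 0, 0, 0, 0, -130, 60],
  [0, 0, 0, 0, 0, -130, 60],
])

```text
time_s: 20.45
tcp_pos: [600.7, 25.8, 299.2]
tool_rot: [0.0, 0.999, 0.042, 0.005]
wrist_force: [-0.5, 0.4, -0.0]
gripper_width: 65.3
```

>>> step_arm([
  [0, 0, 0, -25, 0, 0, 60],
  [0, 0, 0, -60, 0, 0, 60],
  [0, 0, 0, -95, 0, 0, 60],
  [0, 0, 0, -130, 0, 0, 60],
  [0, 0, 0, -165, 0, 0, 60],
  [0, 0, 0, -200, 0, 0, 60],
  [0, 0, 0, -220, 0, 0, 60],
  [0, 0, 0, -220, 0, 0, 60],
])

```text
time_s: 21.25
tcp_pos: [378.1, 7.2, 293.0]
tool_rot: [0.0, 0.999, 0.042, 0.001]
wrist_force: [0.1, -0.7, 0.3]
gripper_width: 65.0
```

```bash
python3 - <<'E'
from bench import *
from h import *
o=observe();print(o["tcp_pos"],o["wrist_force"],o["qvel"].round(3))
for n,(x0,y0,x1,y1) in dict(top=(222,115,392,235),scene=(240,130,432,290)).items():
    d=get_image(n)
    c=d["color"][y0:y1,x0:x1,::-1]; s=4 if n=="scene" else 4.7
    cv2.imwrite(f"pics/{n}7z.png",cv2.resize(c,None,fx=s,fy=s,interpolation=cv2.INTER_CUBIC)[:600,:800])
    pickle.dump(d,open(n+"7.pkl","wb"))
E
```

```text
[378.10316954   7.22447441 293.02043415] [ 0.11886042 -0.6695063   0.25541006] [ 0.006  0.059 -0.038  0.008 -0.046  0.009]
```

View pics/top7z.png

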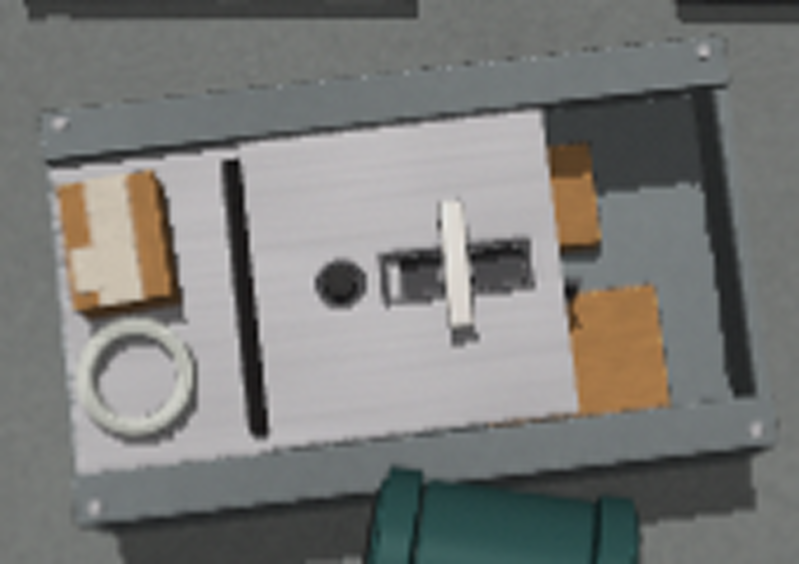

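View pics/scene7z.png

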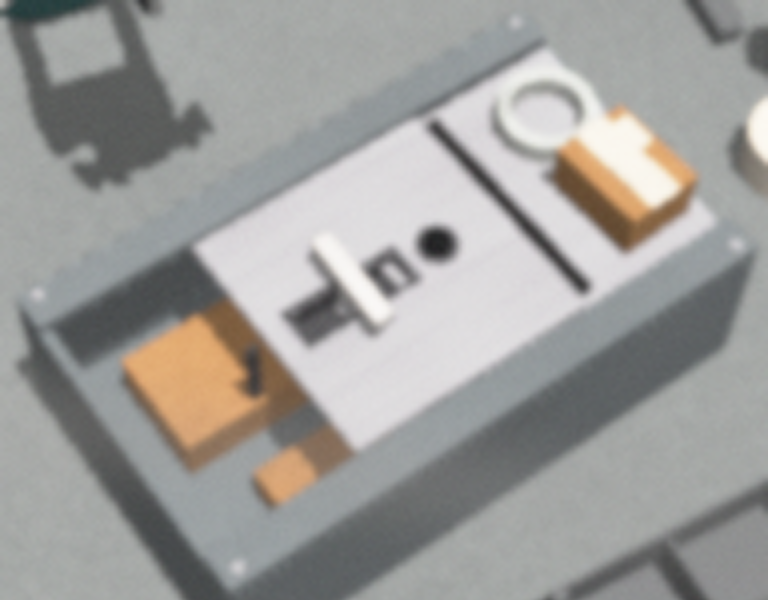

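The hatch edge, around x = 240 in the top zoom, lies at the buffer. The bar, running from (452,200) to (462,328), is turned across and out. The carton and tape are unmoved. I'll let the arm settle, then hand in.

>>> step_arm([
  [0, 0, 0, 0, 0, 0, 60],
  [0, 0, 0, 0, 0, 0, 60],
  [0, 0, 0, 0, 0, 0, 60],
  [0, 0, 0, 0, 0, 0, 60],
])

```text
time_s: 21.75
tcp_pos: [380.4, 7.2, 292.5]
tool_rot: [-0.0, 0.999, 0.042, -0.0]
wrist_force: [0.1, 0.2, -0.5]
gripper_width: 65.0
```

```bash
python3 - <<'E'
from bench import *
from h import *
a=pickle.load(open("top0.pkl","rb"));b=pickle.load(open("top7.pkl","rb"))
df=np.abs(a["color"].astype(int)-b["color"]).max(2)
for n,(x0,y0,x1,y1) in dict(deck=(228,140,268,215),left=(150,160,210,270),right=(425,145,500,255)).items(): print(n,(df[y0:y1,x0:x1]>40).sum())
v=onplane(b,[((np.array(p)+.5)/4.7-.5+[222,115]) for p in [(452,200),(461,326)]],186);w=v[1]-v[0];print(v.round(1),"bar angle deg",np.degrees(np.arctan2(-w[1],-w[0])))
print(hand_in())
E
```

```text
deck 0
left 0
right 0
[[646.5  29.4 186. ]
 [557.3  22.7 186. ]] bar angle deg 4.323240134266229
the job is handed in; nothing more can be done
None
```

I opened the safe and handed the job in at about 22 s of the 64 s allowed; `hand_in()` gives no verdict.

- **Button:** I felt contact at about z = 165 mm and pressed in 1 mm steps. The highest reading was about 6.5 N, and the T-handle had sprung out in the next picture.
- **Handle:** I gripped the bar and turned it clockwise until the torque rose to 0.78 N·m at the stop, about 1.6 rad. In the last top view the bar lies at 4.3°. The safe itself is turned by 7.1°, so that is about 1.62 rad. This agrees with the 1.60 rad stop within what the picture can show.
- **Hatch:** I drew it along at under 0.1 m/s. It met the buffer at about 118 mm and I held it there for 0.6 s at about 10.2 N. From the tool position, the buffer was compressed by about 3 mm. I eased off before letting go, and the hatch edge still lies at the buffer, well past the 102 mm limit.
- **Surroundings:** Comparing the first and last top pictures, no pixels changed noticeably around the cartons, tape, scanner, pen pot or label roll. The arm is well clear of the safe and at rest, with wrist force near zero.

**Disagreements:** The first position measured for the bar was about 2.5 mm off across the bar. It showed as an 8 N side force when the gripper closed, and I corrected it by feel. A position taken from the scene camera alone was about 5 mm off, and I did not use it.

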